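# Turn the spice jar over in the crank cradle and bring it back upright

### The job

Loosen the caked spice in the gold-lidded jar that stands out front on the right half of the worktop (not the ones at the back): stand the jar on the wooden deck of the jar turner, push it fully home into the wire cradle, and swing the red-handled crank all the way over so that the jar stands on its head. Leave it upside down for about two seconds, then swing the crank all the way back, so that the jar stands upright in the cradle again. Turn the crank smoothly without slamming it, and leave the other things where they are.

Things in the scene. Friction and masses are not known exactly. Their poses are not given: they have to be found in the camera images.
- spice_a: the closed spice jar to turn: gold lid, white and red body, 42 mm diameter, 106 mm tall, about 0.11 kg; starts in front on the right, near a white-lidded jar and a salt shaker (a twin at the back left is furniture); origin at the centre of its underside, z up towards the lid (z points down when it is upside down)
- turner: jar turner, fixed on the worktop, place and yaw vary. Wooden board 100 (x) x 225 (y) x 12 mm; origin on the worktop under the cradle's middle, z up. Along its y axis: loading deck from y = -135 to -31 mm, wire cradle (open towards the deck, top 146 mm above the worktop) from -26 to 27, bearing post (26 mm wide, 105 mm high) from 36 to 47, red crank bar from 50 to 130
- deck (a point): point on the deck's top (33.5 mm above the worktop), midway between its rails, 80 mm from the cradle's middle: a good place to stand the jar. Axes of the turner; push from here along its +y. Steel rails 12 mm high above the deck, 49 mm apart, flaring to about 62 mm at the outer end (y = -101 to -135 mm)
- cradle_seat (a point): middle of the cradle's floor (0.5 mm below the deck top); turns with the cradle, z to its roof, y to its closed back. Inside 110 mm from floor to roof, 52 mm wide; entrance at y = -18 mm between two upright wires 46 mm apart; floor and roof reach to y = -26 mm; back plate's face at y = +24 mm, so a jar fully home has its centre at y = +3 mm
- crank_grip (a point): point on the axis of the red crank bar (round, 12 mm diameter, 80 mm long along the turner's y; this point is at y = 100 mm), 65 mm from the hinge axis. At home the bar is on the turner's -x side, 88 mm above the worktop; it swings up over the top to the +x side. Axes of the cradle
- cradle (a joint): cradle and crank angle, rad: 0 = home, cradle upright, crank towards the turner's -x; pi = all the way over, cradle upside down, crank towards +x. The hinge axis is the turner's y axis 88 mm above the worktop. A stiff hinge (about 2 N at the bar) that stays where it is left
- spice_b: decoy spice jar, white lid, green label, 43 mm diameter, 100 mm tall; bystander, origin at the centre of its underside
- salt_shaker: salt shaker, grey perforated top, 44 mm diameter, 90 mm tall; bystander, origin at the centre of its underside
- lemon: yellow lemon, 78x55x56 mm; bystander, origin at the centre of its underside
- garlic: white garlic bulb, 60x57x58 mm; bystander, origin at the centre of its underside
- onion: brown onion, 71x70x72 mm; bystander, origin at the centre of its underside
- tomato: red tomato, 56x58x62 mm; bystander, origin at the centre of its underside
Mind the look-alikes: they are no part of the job. Leave any orange or pink look-alike of the spice_a alone.

How it is judged (in metres and radians):
On the way, in this order (a step that is already met when the one before it is completed fails the run):
1. the gold-lidded jar stands upright, fully home in the cradle, with the crank at home (x of spice_a in the frame of cradle_seat between -0.01 and 0.01 m and y of spice_a in the frame of cradle_seat between -0.013 and 0.013 m and z of spice_a in the frame of cradle_seat between -0.004 and 0.01 m and value of joint cradle below 0.12 rad and angle between spice_a's own z axis and vertical below 0.15 rad), for 0.2 s.
2. the crank is all the way over and the jar is upside down in the cradle, for 1.5 s (x of spice_a in the frame of cradle_seat between -0.01 and 0.01 m and y of spice_a in the frame of cradle_seat between -0.013 and 0.013 m and z of spice_a in the frame of cradle_seat between -0.004 and 0.01 m and value of joint cradle above 2.95 rad and angle between spice_a's own z axis and vertical above 2.9 rad), for 1.5 s.
At the end, for the whole second after the job is handed in: the gold-lidded jar stands upright (within 0.15 rad) and at rest in the cradle, its centre within 10 mm across and 13 mm along the cradle's middle and its base within 10 mm of the cradle floor, and the crank is back home (within 0.12 rad) (all of step 1 and linear speed of spice_a below 0.02 m/s and velocity of joint cradle between -0.05 and 0.05 rad/s); the robot touches nothing.
It fails at once if the crank is slammed (over 6 rad/s) (velocity of joint cradle above 6 rad/s or velocity of joint cradle below -6 rad/s).
It fails at once if a bystander is shifted by more than 30 mm (distance of any of spice_b, salt_shaker, lemon, garlic, onion, tomato from where it was at the start of the episode above 0.03 m).
It fails at once if a decoy jar or the shaker is tipped over (angle between any of spice_b, salt_shaker's own z axis and vertical above 0.5 rad).
It also fails if it takes over 72 s, if anything falls off the work surface, if the arm or the gripper's body presses on something with over 40 N, if the wrist force passes 120 N, or if a joint passes its speed limit or range.

### The arm

A 7-joint arm with a two-finger parallel gripper is mounted at the origin on a cart in front of the work surface, level with it; the furniture and walls round the work are solid. World frame = base frame: x ahead of the robot, y to its left, z up, the work surface at z = 0. Lengths are in m, angles in degrees, forces in N, time in s.
With the tool pointing down it reaches from about 0.35 to 0.9 m from the base axis. Payload 7.2 kg.
Tool frame: the origin (TCP) lies where the fingers leave the gripper's body, on its centre line; the fingertips stand 80 mm ahead of it and the grasp point (between the pads) lies 61 mm ahead of it; z points along the fingers, y is the line along which they close (so a half turn about z gives the same grasp; the last joint's range is limited). The gripper opens to 88 mm and grips with 3 to 60 N. Pads are 20 mm wide; open, the fingers measure 115 mm over their backs; the gripper's body (75 mm by 178 mm) begins 61 mm behind the grasp point.
Start: joints at [65.191, 23.554, -0.728, 91.456, 0.321, 64.991, -4.71], TCP at [0.223, -0.584, 0.303] pointing down, gripper open.
Joint ranges: [-169.25, 169.25], [-16.82, 113.86], [-84.01, 82.57], [7.8, 145.47], [-59.2, 239.2], [7.22, 106.19], [-163.78, 163.78]. Speed limits (degrees/s): [136.94, 136.94, 172.46, 172.46, 180, 180, 180].

### API

Orientations are given as [roll, pitch, yaw] about the fixed x, y, z axes, in that order (R = Rz(yaw) Ry(pitch) Rx(roll)).
In Python, from plant import manip, imaging, order gives the robot as it stands.
- The arm moves only by the tool apply_moves, never from a script. Its argument "motion" is one flat list of numbers, 4 for each row, row after row: the shift along the world's x, y, z as a fraction of full scale, then the turn about the world's z as a fraction of full scale. In form: [x, y, z, spin, x, y, z, spin, ...]. A call has exactly 8 rows; each row is the pose to reach, as a shift and turn from the pose commanded when the call began, turning the shorter way round; what a row does not reach only later rows make up. Full scale, the value 1, is 1 m for a shift and 180 degrees for a turn. A row lasts 1/10 s, in which the tool goes at most 50 mm and 8.59 degrees, less where a joint would pass 70% of its speed; a pose out of reach is approached as far as the arm can. A call with a number of a shift or a turn outside -1 to 1 is refused whole. A call with a gripper value outside its range is refused whole. "claw" is the opening, from 0 (shut) to 1 (fully open), set as the call begins (left out, the last holds). The fingers move at their own pace and stop on an object; "newtons" is the grip in N (left out, the last holds). Time passes only in rows, so rows that repeat a pose let the fingers close, or fill a call up. It gives the time, the measured TCP pose, the force, the opening and the grip force at its end, in the units of the state.
- manip.read_state(): the state, without advancing time (a new reading comes with each control period).
- imaging.snapshot(name): name is "scene" or "top" or "wrist"; returns a dict with "frame" (480x640x3 uint8, red, green, blue), "range_z" (480x640 float32, m along the optical axis (not along the pixel's ray), 0 where there is no reading), "fx", "fy", "cx", "cy" (pixels), "extrinsics" (4x4, takes a point from world to camera coordinates). Camera axes: x right, y down, z forward; pixel columns grow to the right and rows downward; lengths in m; the calibration is good to about 2 mm. The wrist camera is an equidistant fisheye: a pixel r from the principal point sees the ray r / f radians off the axis. A picture is of the moment at which its call begins.
- order.close_job(): hands the job in; it is judged then, once.
The state is a dict: "t": time; "joint_positions": joint angles; "qd": joint speeds; "effort": joint torques, N m; "tcp_pos": TCP position; "tcp_rot": TCP orientation; "force": force on the tool from outside, world axes, zero at the start; "wrist_torque": the same for the moment, N m; "finger_gap": finger opening in m; "grasp_force": force on a finger pad.
Only numpy, scipy, OpenCV 4.12 (cv2) and the standard library are available. Lean on these libraries where they do the work, as an engineer would, in place of code of your own. Each camera call takes 0.05 s, during which the arm holds its last target. There are 200 camera calls.

## Working session

There is one attempt and no reset: what is moved stays moved. The work goes in short steps, Python scripts to look and compute and a tool call to move; the robot and the scene stay as the last step left them, time stands still between calls to the robot, and variables do not carry over. Pictures are saved under pics/ and viewed, at most 10 in all, crops included, and the job is handed in when it is done.

Besides the shell and the picture viewer there is one more tool, called after ">>>" as a command line: name --argument value ..., lists and objects as JSON in quotes. apply_moves: Moves the arm, as the interface text tells. Its arguments: {"type":"object","properties":{"motion":{"type":"array","items":{"type":"number"}},"claw":{"type":"number"},"newtons":{"type":"number"}},"required":["motion"]}

```bash
mkdir -p pics; ls; python3 - <<'E'
from plant import manip, imaging
import cv2,numpy as np
for n in("scene","top"):
    s=imaging.snapshot(n); np.savez(f"pics/{n}0.npz",**s); cv2.imwrite(f"pics/{n}0.png",s["frame"][:,:,::-1])
    print(n,s["fx"],s["cx"],s["cy"],np.round(s["extrinsics"],3).tolist())
print(manip.read_state())
E
```

```text
pics
scene 440.19362670800854 321.6879818477862 238.01945453822688 [[-0.871, -0.491, 0.015, 0.476], [-0.319, 0.542, -0.777, 0.227], [0.373, -0.682, -0.629, 0.964], [0.0, 0.0, 0.0, 1.0]]
top 558.1375921467685 320.6816026296853 233.10312485005926 [[0.028, -0.999, -0.029, 0.042], [-0.988, -0.023, -0.155, 0.554], [0.155, 0.033, -0.987, 1.219], [0.0, 0.0, 0.0, 1.0]]
{'t': 0.1, 'joint_positions': array([65.18916177, 23.5933031 , -0.7297521 , 91.49802545,  0.31877091,
       64.99084239, -4.71026292]), 'qd': array([ 0.02707331, -0.10732231, -0.06054248, -0.17026738,  0.03493174,
       -0.00956793, -0.0011405 ]), 'effort': array([ 9.15665514e-04, -5.89101183e+01,  6.43160585e-01, -2.91713262e+01,
       -5.37535327e-02,  1.44463655e-02,  7.48290790e-05]), 'tcp_pos': array([ 0.22286738, -0.58355216,  0.3019249 ]), 'tcp_rot': array([-1.79919875e+02,  3.21370742e-03,  2.09045071e+01]), 'force': array([ 0.41088891, -1.12104331,  0.57802708]), 'wrist_torque': array([-0.03863375,  0.03058532, -0.04431153]), 'grasp_force': 0.0, 'finger_gap': 0.08835972595106283}
```

View pics/scene0.png

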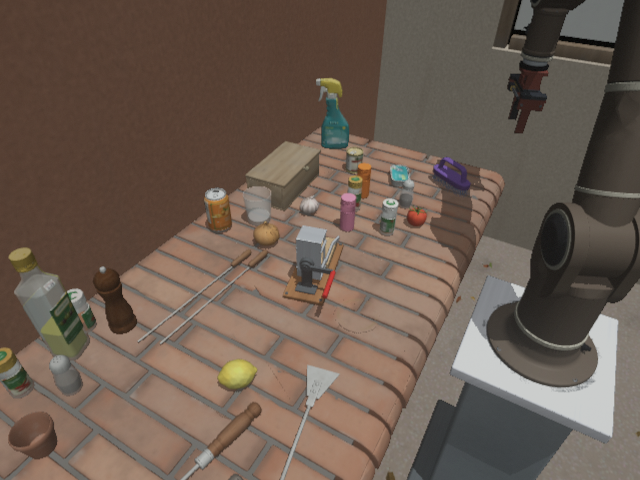

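View pics/top0.png

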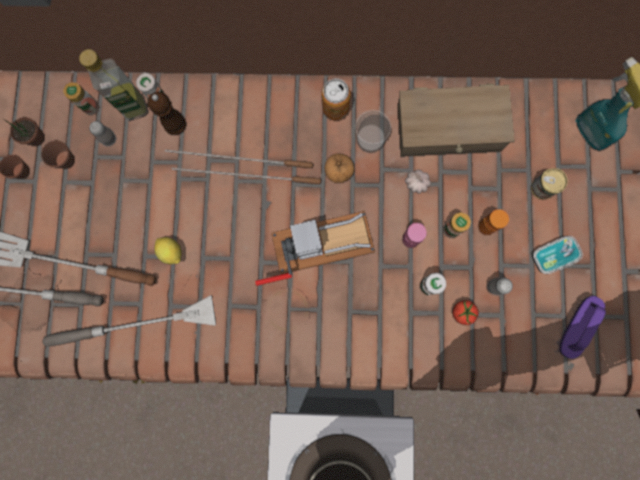

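The top view shows the turner with its cradle at (305,238), deck at (345,235) and red crank at (273,280). The gold-lidded jar is at (458,225), between the pink jar (416,233), the orange jar (495,222), the white lid (433,284) and the shaker (502,286). I'll measure from the depth image.

```bash
cat > h.py <<'E'
import numpy as np,cv2
def pts(s):
    v,u=np.mgrid[:480,:640]; z=s["range_z"]
    c=np.stack([(u-s["cx"])/s["fx"]*z,(v-s["cy"])/s["fy"]*z,z],-1)
    E=s["extrinsics"]; return (c-E[:3,3])@E[:3,:3]
E
python3 - <<'E'
from h import *
s=np.load("pics/top0.npz"); P=pts(s); f=s["frame"]
cv2.imwrite("pics/c1.png",cv2.resize(f[180:310,250:520,::-1],None,fx=2.9,fy=2.9,interpolation=2))
def show(n,u,v,r,lo,hi):
    q=P[v-r:v+r+1,u-r:u+r+1].reshape(-1,3); q=q[(q[:,2]>lo)&(q[:,2]<hi)]
    if len(q)<3: print(n,'none',np.round(P[v,u],3));return
    (c,rad)=cv2.minEnclosingCircle(q[:,:2].astype(np.float32)); print(n,len(q),np.round(q.mean(0),4),np.round(c,4),round(rad,4),round(np.median(q[:,2]),4))
show("gold",458,225,16,.095,.115);show("pink",416,233,16,.09,.14);show("orange",495,222,16,.09,.14)
show("white",433,284,16,.09,.11);show("salt",502,286,16,.075,.1);show("tomato",465,313,16,.03,.07)
show("table",380,300,5,-.02,.02);show("deck",345,235,6,.0,.06);show("roof",305,238,25,.135,.155)
q=P[200:275,260:390].reshape(-1,3)
for lo,hi,n in((.005,.018,"board"),(.028,.037,"deck"),(.138,.152,"roof")):
    k=q[(q[:,2]>lo)&(q[:,2]<hi)]; r=cv2.minAreaRect(k[:,:2].astype(np.float32)); print(n,len(k),np.round(np.median(k[:,2]),4),np.round(r[0],4),np.round(r[1],4),round(r[2],2),k[:,:2].mean(0))
h=f.astype(int); m=(h[...,0]>120)&(h[...,1]<50)&(h[...,2]<50); m[:260]=0;m[300:]=0;m[:,:245]=0;m[:,300:]=0
k=P[m]; print("crank",len(k),np.median(k[:,2])); k=k[k[:,2]>.08]; d=k[:,:2]-k[:,:2].mean(0); w=np.linalg.svd(d,full_matrices=False)[2][0]; pr=d@w; print(k.mean(0),w,pr.min(),pr.max())
E
```

```text
gold 298 [ 0.5736 -0.2445  0.1046] [ 0.5746 -0.2451] 0.0213 0.1047
pink 299 [ 0.5479 -0.15    0.1048] [ 0.5487 -0.1515] 0.0213 0.1053
orange 323 [ 0.5819 -0.3249  0.1039] [ 0.5829 -0.3261] 0.0212 0.1045
white 325 [ 0.4413 -0.1913  0.0989] [ 0.4416 -0.192 ] 0.0214 0.0991
salt 202 [ 0.4413 -0.3409  0.0839] [ 0.4418 -0.3419] 0.0182 0.0844
tomato 503 [ 0.383  -0.2665  0.0423] [ 0.3823 -0.2685] 0.0289 0.0431
table 120 [ 0.4074 -0.083  -0.0024] [ 0.4074 -0.083 ] 0.0166 -0.0023
deck 169 [0.5511 0.0008 0.033 ] [0.5512 0.0008] 0.0195 0.0329
roof 727 [0.5279 0.0845 0.1459] [0.5277 0.0851] 0.039 0.1459
board 1655 0.0117 [0.5494 0.0468] [0.1751 0.269 ] 0.88 [0.52510136 0.06356622]
deck 1047 0.033 [0.5406 0.0373] [0.0684 0.1731] 14.27 [0.54791896 0.0048549 ]
roof 725 0.1459 [0.5281 0.0846] [0.0599 0.053 ] 14.47 [0.52791121 0.08460465]
crank 40 0.09334298946806552
[0.44896283 0.13894203 0.09312349] [ 0.25562286 -0.96677658] -0.04766600097929912 0.020711374319730323
```

View pics/c1.png

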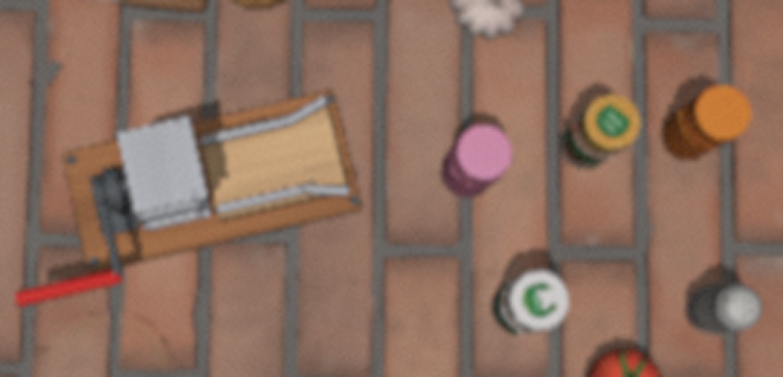

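The crop shows the gold jar with free sides toward ±x. The turner's yaw is about 14.5° and its origin is about (0.528, 0.084), and the sizes match the given ones. I'll move above the jar now.

>>> apply_moves --motion '[0.035, 0.034, 0, 0.046, 0.07, 0.068, 0, 0.092, 0.105, 0.102, 0, 0.138, 0.14, 0.136, 0, 0.184, 0.175, 0.17, 0, 0.23, 0.21, 0.204, 0, 0.276, 0.245, 0.238, 0, 0.322, 0.28, 0.272, 0, 0.368]' --claw 1 --newtons 15

```text
t: 0.9
tcp_pos: [0.5039, -0.3103, 0.3025]
tcp_rot: [-180.0, -0.0, 87.5]
force: [0.0, -0.2, -0.2]
finger_gap: 0.0877
grasp_force: 0.0
```

```bash
python3 - <<'E'
from h import *
from plant import manip
st=manip.read_state(); print(st["t"],st["tcp_pos"],st["tcp_rot"],st["force"])
O=np.array([.528,.084]); a=np.radians(14.5); X=np.array([np.cos(a),np.sin(a)]); Y=np.array([-np.sin(a),np.cos(a)])
for n in("top","scene"):
    s=np.load(f"pics/{n}0.npz"); P=pts(s).reshape(-1,3); P=P[s["range_z"].ravel()>0]
    t=np.stack([(P[:,:2]-O)@X,(P[:,:2]-O)@Y,P[:,2]],1)*1000
    def rep(l,m): 
        k=t[m]; print(n,l,len(k),np.round(np.percentile(k,[2,98],axis=0).T,1).tolist(), np.polyfit(k[:,0],k[:,1],1)[0] if len(k)>5 else '')
    b=(abs(t[:,0])<90)&(abs(t[:,1])<150)
    rep("roof",b&(t[:,2]>140)&(t[:,2]<152)&(abs(t[:,0])<45))
    rep("deck",b&(t[:,2]>29)&(t[:,2]<37)&(t[:,1]<-40)&(abs(t[:,0])<40))
    rep("railtop",b&(t[:,2]>41)&(t[:,2]<49)&(t[:,1]<-40)&(t[:,1]>-100)&(abs(t[:,0])<40))
    rep("bar",(t[:,0]<-50)&(t[:,0]>-85)&(t[:,1]>40)&(t[:,1]<150)&(t[:,2]>86)&(t[:,2]<100))
    k=t[(abs(t[:,0]+65)<18)&(t[:,1]>52)&(t[:,1]<150)&(t[:,2]>86)&(t[:,2]<100)]; 
    if len(k)>5: print("bar slope x/y",np.polyfit(k[:,1],k[:,0],1),k.mean(0))
    g=P[(np.hypot(P[:,0]-.5745,P[:,1]+.245)<.035)&(P[:,2]>.02)&(P[:,2]<.115)]
    top=g[g[:,2]>.1]; print(n,"gold",cv2.minEnclosingCircle(top[:,:2].astype(np.float32)),top[:,2].mean() if len(top) else 0)
E
```

```text
0.9 [ 0.50391596 -0.31032945  0.30251801] [-1.79985109e+02 -1.18036830e-03  8.74676471e+01] [ 0.0493734  -0.15254936 -0.20654061]
top roof 724 [[-28.6, 28.8], [-24.8, 26.0], [141.5, 150.2]] -0.006579081795542311
top deck 895 [[-32.2, 32.3], [-133.4, -42.0], [29.3, 36.7]] -0.06017196666054422
top railtop 128 [[-30.3, 30.6], [-98.8, -40.8], [41.4, 48.4]] 0.005873875727631943
top bar 216 [[-70.7, -53.7], [49.4, 128.0], [87.3, 96.8]] -1.4658433266364195
bar slope x/y [-2.71351136e-02 -6.25351676e+01] [-64.95938472  89.33874886  92.62857301]
top gold ((0.5749039649963379, -0.24513643980026245), 0.021321823820471764) 0.10489807306274801
scene roof 423 [[-27.2, 30.0], [-24.9, 27.9], [140.6, 147.8]] 0.0018617549575775144
scene deck 149 [[-32.5, 2.8], [-131.7, -44.1], [29.7, 36.0]] -0.6296323310710801
scene railtop 40 [[-29.0, -22.5], [-95.8, -40.5], [42.0, 47.7]] -0.3378562704907897
scene bar 165 [[-69.1, -52.8], [51.0, 129.5], [86.5, 95.4]] -1.8303457121578421
bar slope x/y [-5.09404347e-02 -5.85996051e+01] [-63.27494335  91.78049348  91.87626006]
scene gold ((0.5739104747772217, -0.24556532502174377), 0.023743443191051483) 0.1048251822906722
```

>>> apply_moves --motion '[0.035, 0.033, 0, 0.046, 0.0708, 0.066, 0, 0.092, 0.0708, 0.066, 0, 0.097, 0.0708, 0.066, -0.03, 0.097, 0.0708, 0.066, -0.06, 0.097, 0.0708, 0.066, -0.08, 0.097, 0.0708, 0.066, -0.09, 0.097, 0.0708, 0.066, -0.09, 0.097]'

```text
t: 1.7
tcp_pos: [0.5729, -0.246, 0.2112]
tcp_rot: [-179.9, -0.1, 104.6]
force: [0.4, 0.4, 0.5]
finger_gap: 0.0878
grasp_force: 0.0
```

>>> apply_moves --motion '[0.0015, 0.0005, -0.03, 0.002, 0.0015, 0.0005, -0.055, 0.002, 0.0015, 0.0005, -0.075, 0.002, 0.0015, 0.0005, -0.085, 0.002, 0.0015, 0.0005, -0.085, 0.002, 0.0015, 0.0005, -0.085, 0.002, 0.0015, 0.0005, -0.085, 0.002, 0.0015, 0.0005, -0.085, 0.002]'

```text
t: 2.5
tcp_pos: [0.5758, -0.2456, 0.1289]
tcp_rot: [179.9, 0.1, 105.0]
force: [0.2, 0.2, -0.9]
finger_gap: 0.0877
grasp_force: 0.0
```

>>> apply_moves --motion '[0, 0, 0, 0, 0, 0, 0, 0, 0, 0, 0, 0, 0, 0, 0, 0, 0, 0, 0, 0, 0, 0, 0, 0, 0, 0, 0, 0, 0, 0, 0, 0]' --claw 0

```text
t: 3.3
tcp_pos: [0.5753, -0.2453, 0.1276]
tcp_rot: [180.0, -0.0, 105.0]
force: [0.4, 0.9, -0.1]
finger_gap: 0.0408
grasp_force: 15.0
```

>>> apply_moves --motion '[0, 0, 0.04, 0, 0, 0, 0.08, 0, 0, 0, 0.12, 0, 0, 0, 0.14, 0, -0.004, 0.04, 0.14, 0, -0.009, 0.085, 0.14, 0, -0.013, 0.13, 0.14, 0, -0.018, 0.175, 0.14, 0]'

```text
t: 4.1
tcp_pos: [0.5566, -0.0689, 0.2676]
tcp_rot: [-180.0, 0.0, 104.9]
force: [1.3, 0.1, -1.0]
finger_gap: 0.0408
grasp_force: 15.0
```

>>> apply_moves --motion '[-0.005, 0.04, 0, 0, -0.008, 0.075, 0, 0, -0.008, 0.0775, -0.02, 0, -0.008, 0.0775, -0.05, 0, -0.008, 0.0775, -0.07, 0, -0.008, 0.0775, -0.085, 0, -0.008, 0.0775, -0.085, 0, -0.008, 0.0775, -0.085, 0]'

```text
t: 4.9
tcp_pos: [0.5495, 0.0072, 0.183]
tcp_rot: [180.0, -0.0, 105.0]
force: [0.5, -1.0, -1.4]
finger_gap: 0.0411
grasp_force: 15.0
```

>>> apply_moves --motion '[0, 0, -0.01, 0, 0, 0, -0.016, 0, 0, 0, -0.018, 0, 0, 0, -0.02, 0, 0, 0, -0.021, 0, 0, 0, -0.022, 0, 0, 0, -0.022, 0, 0, 0, -0.022, 0]'

```text
t: 5.7
tcp_pos: [0.5494, 0.0071, 0.1609]
tcp_rot: [180.0, 0.0, 105.0]
force: [-0.1, -0.3, 0.5]
finger_gap: 0.041
grasp_force: 15.0
```

```bash
python3 - <<'E'
from plant import manip, imaging
import cv2
s=imaging.snapshot("scene"); f=s["frame"][160:340,220:460,::-1]
cv2.imwrite("pics/s1.png",cv2.resize(f,None,fx=3.3,fy=3.3,interpolation=2)); print(manip.read_state()["force"],manip.read_state()["tcp_pos"])
E
```

```text
[-0.7918218   0.53394133  2.58404134] [0.54946886 0.00718133 0.16094808]
```

View pics/s1.png

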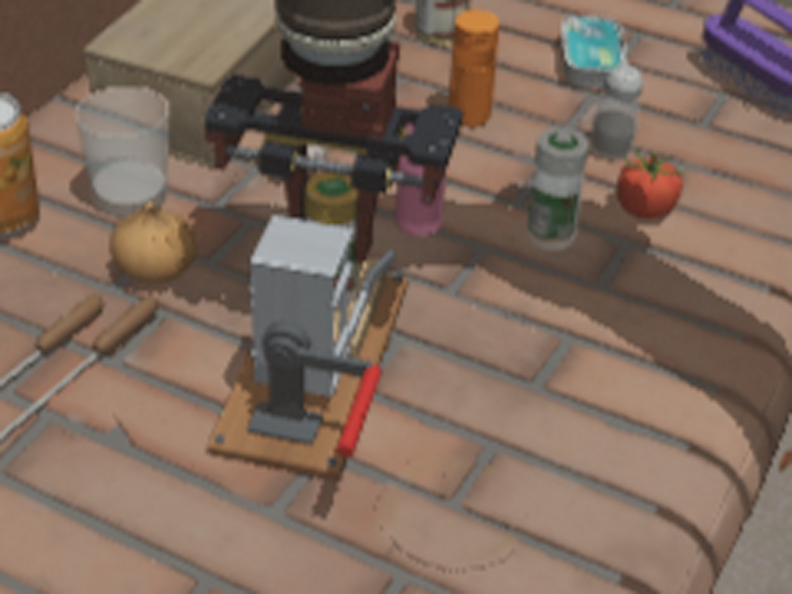

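The crop shows the jar upright in the fingers on the deck at (330,195), just touching. I'll slide it gently along +y while it's held.

>>> apply_moves --motion '[-0.0013, 0.0048, 0, 0, -0.0026, 0.0097, 0, 0, -0.0039, 0.0145, 0, 0, -0.0052, 0.0193, 0, 0, -0.0065, 0.0242, 0, 0, -0.0078, 0.029, 0, 0, -0.009, 0.0335, 0, 0, -0.009, 0.0335, 0, 0]'

```text
t: 6.55
tcp_pos: [0.5399, 0.0415, 0.1605]
tcp_rot: [-180.0, -0.0, 105.0]
force: [0.4, -1.3, 1.7]
finger_gap: 0.0409
grasp_force: 15.0
```

>>> apply_moves --motion '[0, 0, 0, 0, 0, 0, 0, 0, 0, 0, 0, 0, 0, 0, 0, 0, 0, 0, 0, 0, 0, 0, 0, 0, 0, 0, 0, 0, 0, 0, 0, 0]' --claw 0.65

```text
t: 7.35
tcp_pos: [0.5403, 0.0406, 0.1607]
tcp_rot: [180.0, -0.0, 105.0]
force: [0.1, 1.0, 0.2]
finger_gap: 0.0573
grasp_force: 0.0
```

>>> apply_moves --motion '[0.003, -0.011, 0, 0, 0.006, -0.022, 0, 0, 0.009, -0.033, 0, 0, 0.0117, -0.0435, 0, 0, 0.0117, -0.0435, 0, 0, 0.0117, -0.0435, -0.003, 0, 0.0117, -0.0435, -0.003, 0, 0.0117, -0.0435, -0.003, 0]'

```text
t: 8.15
tcp_pos: [0.5518, -0.0022, 0.1575]
tcp_rot: [-180.0, -0.0, 105.0]
force: [0.1, -0.1, 0.7]
finger_gap: 0.057
grasp_force: 0.0
```

>>> apply_moves --motion '[0, 0, 0, 0, 0, 0, 0, 0, 0, 0, 0, 0, 0, 0, 0, 0, 0, 0, 0, 0, 0, 0, 0, 0, 0, 0, 0, 0, 0, 0, 0, 0]' --claw 0

```text
t: 8.95
tcp_pos: [0.552, -0.0028, 0.1577]
tcp_rot: [180.0, -0.0, 105.0]
force: [-0.6, 0.9, 1.0]
finger_gap: 0.0403
grasp_force: 15.0
```

```bash
python3 - <<'E'
from plant import manip, imaging
import cv2
s=imaging.snapshot("top"); f=s["frame"][180:290,240:400,::-1]
cv2.imwrite("pics/t1.png",cv2.resize(f,None,fx=4,fy=4,interpolation=2)); print(manip.read_state()["force"],manip.read_state()["tcp_pos"])
s=imaging.snapshot("scene"); f=s["frame"][190:320,250:400,::-1]
cv2.imwrite("pics/s2.png",cv2.resize(f,None,fx=4,fy=4,interpolation=2))
E
```

```text
[0.37395456 0.54324947 0.33751199] [ 0.5520002  -0.0028085   0.15767687]
```

View pics/s2.png

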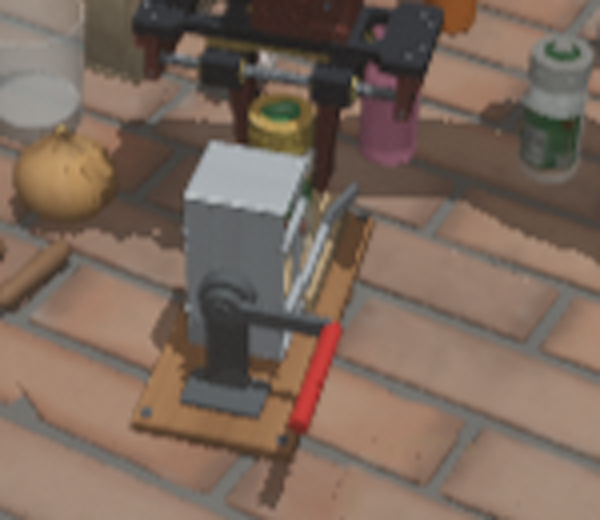

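The fingers closed on the jar again at 0.0403, so it came back with them. The crop shows its gold lid at (280,125), close to the fingers. I'll measure where the lid is.

```bash
cat >> h.py <<'E'
O=np.array([.5285,.0845]); a=np.radians(15); X=np.array([np.cos(a),np.sin(a)]); Y=np.array([-np.sin(a),np.cos(a)])
def tf(p): p=np.asarray(p); return np.stack([(p[...,:2]-O)@X,(p[...,:2]-O)@Y,p[...,2]],-1)*1000
E
python3 - <<'E'
from h import *
from plant import manip, imaging
st=manip.read_state(); print(tf(st["tcp_pos"]),st["finger_gap"],st["grasp_force"])
for n in("scene","top"):
    s=imaging.snapshot(n); P=tf(pts(s)); f=s["frame"].astype(int)
    m=(s["range_z"]>0)&(abs(P[...,0])<40)&(P[...,1]<-20)&(P[...,1]>-140)&(P[...,2]>100)&(P[...,2]<146)
    k=P[m]; c=f[m]; g=(c[:,0]>c[:,2]*1.5)&(c[:,1]>c[:,2]*1.25)|(c[:,1]>c[:,0]*1.2)
    print(n,len(k),g.sum()); k=k[g]
    if len(k)>3: print(np.round(np.percentile(k,[3,50,97],axis=0),1))
E
```

```text
[ 1.28221518e-01 -9.04013038e+01  1.57710078e+02] 0.039853557145458345 15.037364802556112
scene 417 216
[[-20.  -91.8 123.6]
 [ -3.  -68.  137.7]
 [ 18.3 -54.9 140.7]]
top 61 10
[[-11.2 -58.3 108.4]
 [ -3.7 -55.9 135. ]
 [  2.2 -54.9 140.1]]
```

>>> apply_moves --motion '[0, 0, 0, 0, 0, 0, 0, 0, 0, 0, 0, 0, 0, 0, 0, 0, 0, 0, 0, 0, 0, 0, 0, 0, 0, 0, 0, 0, 0, 0, 0, 0]' --claw 1

```text
t: 9.95
tcp_pos: [0.552, -0.0029, 0.1576]
tcp_rot: [180.0, 0.0, 105.0]
force: [0.4, 0.2, -0.5]
finger_gap: 0.0878
grasp_force: 0.0
```

```bash
cat >> h.py <<'E'
def jar(s):
    P=tf(pts(s)); f=s["frame"].astype(int)
    m=(s["range_z"]>0)&(abs(P[...,0])<40)&(P[...,1]<10)&(P[...,1]>-140)&(P[...,2]>100)&(P[...,2]<146)
    k=P[m]; c=f[m]; g=(c[:,0]>c[:,2]*1.5)&(c[:,1]>c[:,2]*1.25)|(c[:,1]>c[:,0]*1.2); k=k[g]
    return len(k),np.round(np.percentile(k,[3,50,97],axis=0),1).tolist() if len(k)>3 else 0
E
python3 - <<'E'
from h import *
from plant import manip, imaging
st=manip.read_state(); print(tf(st["tcp_pos"]),st["finger_gap"],st["force"])
s=imaging.snapshot("scene"); print(jar(s)); cv2.imwrite("pics/s3.png",cv2.resize(s["frame"][190:300,270:390,::-1],None,fx=5,fy=5,interpolation=2))
s=imaging.snapshot("wrist"); cv2.imwrite("pics/w1.png",s["frame"][:,:,::-1])
E
```

```text
[ 5.50455273e-02 -9.04970198e+01  1.57641153e+02] 0.08776045270685971 [ 0.36276403  0.17148342 -0.53826225]
(207, [[-19.9, -90.5, 123.2], [-3.0, -67.7, 137.6], [16.5, -55.5, 140.6]])
```

View pics/w1.png

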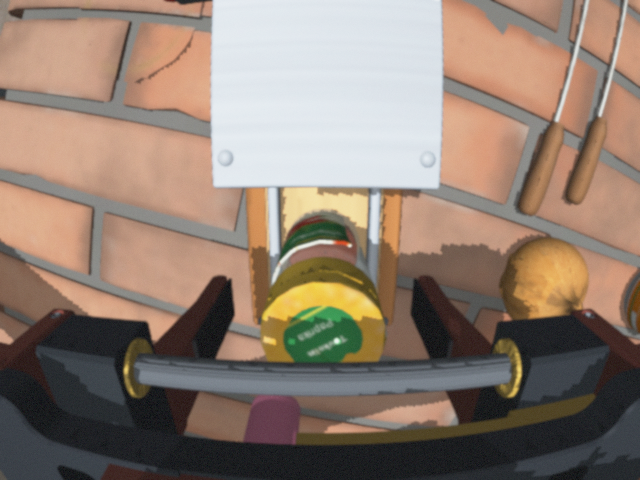

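The wrist view shows the jar upright between the rails, lid at (322,322), free between the open fingers, with the cradle ahead. I'll back off fully open and check that it stays.

>>> apply_moves --motion '[0.0015, -0.0055, 0, 0, 0.003, -0.011, 0, 0, 0.0045, -0.0165, 0, 0, 0.006, -0.022, 0, 0, 0.0075, -0.0275, 0, 0, 0.009, -0.033, 0, 0, 0.009, -0.033, 0, 0, 0.009, -0.033, 0, 0]'

```text
t: 10.85
tcp_pos: [0.5609, -0.036, 0.1576]
tcp_rot: [-180.0, -0.0, 104.9]
force: [0.0, 1.0, -0.1]
finger_gap: 0.0879
grasp_force: 0.0
```

```bash
python3 - <<'E'
from h import *
from plant import manip, imaging
st=manip.read_state(); print(tf(st["tcp_pos"]),st["finger_gap"],st["force"])
print(jar(imaging.snapshot("scene")),jar(imaging.snapshot("top")))
E
```

```text
[   0.16386536 -124.76107447  157.62225748] 0.08793679549424746 [ 0.03880385  0.98425072 -0.12971311]
(208, [[-19.7, -90.1, 123.1], [-2.8, -67.1, 137.7], [16.6, -55.0, 140.9]]) (310, [[-20.8, -93.1, 127.1], [-2.7, -75.3, 138.4], [16.1, -57.1, 143.1]])
```

Jar stays (y≈-75, upright). I'll close the fingers and push from behind.

>>> apply_moves --motion '[-0.001, 0, 0, 0, -0.001, 0, 0, 0, -0.001, 0, 0, 0, -0.001, 0, 0, 0, -0.001, 0, 0, 0, -0.001, 0, 0, 0, -0.0023, 0.0048, 0, 0, -0.0036, 0.0097, 0, 0]' --claw 0

```text
t: 11.75
tcp_pos: [0.5573, -0.0258, 0.1576]
tcp_rot: [180.0, -0.0, 104.9]
force: [-0.7, 0.9, 0.8]
finger_gap: 0.0273
grasp_force: 0.0
```

>>> apply_moves --motion '[-0.001, 0.0039, 0, 0, -0.0021, 0.0077, 0, 0, -0.0031, 0.0116, 0, 0, -0.0041, 0.0155, 0, 0, -0.0052, 0.0193, 0, 0, -0.0062, 0.0232, 0, 0, -0.0073, 0.027, 0, 0, -0.0083, 0.0309, 0, 0]'

```text
t: 12.55
tcp_pos: [0.5489, 0.0051, 0.1576]
tcp_rot: [-180.0, -0.0, 105.0]
force: [0.1, 0.1, -0.2]
finger_gap: 0.0008
grasp_force: 0.0
```

```bash
python3 - <<'E'
from h import *
from plant import manip, imaging
st=manip.read_state(); print(tf(st["tcp_pos"]),st["finger_gap"],st["force"])
print(jar(imaging.snapshot("scene")),jar(imaging.snapshot("top")))
E
```

```text
[ -0.85514638 -81.92759842 157.56235582] 0.0008006887261472447 [ 0.0698965   0.05266909 -0.15779995]
(0, 0) (0, 0)
```

```bash
python3 - <<'E'
from h import *
from plant import imaging
w=imaging.snapshot("wrist")["frame"][100:480,150:490,::-1]
s=cv2.resize(imaging.snapshot("scene")["frame"][180:300,270:400,::-1],(412,380),interpolation=2)
cv2.imwrite("pics/w2.png",np.hstack([w,s]))
E
```

```text
(no output)
```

View pics/w2.png

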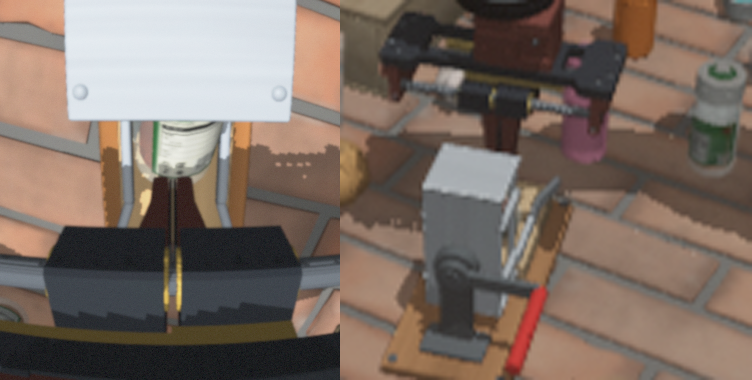

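The wrist crop shows no lid. The jar's white base points at the fingertips (175,170), so it has tipped forward into the cradle. I'll back off to measure it and then pull it out.

>>> apply_moves --motion '[0.005, -0.02, 0.01, 0, 0.01, -0.04, 0.05, 0, 0.02, -0.08, 0.09, 0, 0.03, -0.12, 0.12, 0, 0.03, -0.14, 0.12, 0, 0.03, -0.14, 0.12, 0, 0.03, -0.14, 0.12, 0, 0.03, -0.14, 0.12, 0]' --claw 0.75

```text
t: 13.55
tcp_pos: [0.5787, -0.1339, 0.2771]
tcp_rot: [-180.0, -0.1, 105.0]
force: [0.7, -0.0, -0.6]
finger_gap: 0.0613
grasp_force: 0.0
```

```bash
python3 - <<'E'
from h import *
from plant import imaging
t=imaging.snapshot("top"); s=imaging.snapshot("scene")
cv2.imwrite("pics/t2.png",np.hstack([cv2.resize(t["frame"][195:280,265:385,::-1],(400,283),interpolation=2),cv2.resize(s["frame"][215:300,280:400,::-1],(400,283),interpolation=2)]))
P=tf(pts(t)); m=(t["range_z"]>0)&(abs(P[...,0])<23)&(P[...,1]>-134)&(P[...,1]<-26)&(P[...,2]>40)&(P[...,2]<140); k=P[m]
for y in range(-130,-26,8):
    q=k[(k[:,1]>=y)&(k[:,1]<y+8)]
    if len(q): print(y,len(q),np.round(q[:,0].min()),np.round(q[:,0].max()),"z",np.round(np.percentile(q[:,2],[5,50,95])), np.round(q[np.argmax(q[:,2])],0))
E
```

```text
-114 1 22.0 22.0 z [40. 40. 40.] [  22. -111.   40.]
-98 1 -2.0 -2.0 z [40. 40. 40.] [ -2. -91.  40.]
-82 42 -19.0 16.0 z [58. 66. 71.] [ -3. -74.  72.]
-74 61 -22.0 16.0 z [59. 71. 78.] [  2. -68.  79.]
-66 69 -23.0 17.0 z [58. 77. 83.] [  0. -61.  87.]
-58 66 -22.0 18.0 z [63. 83. 90.] [  6. -51.  92.]
-50 71 -21.0 19.0 z [67. 89. 98.] [  6. -47.  99.]
-42 71 -20.0 20.0 z [ 80.  99. 105.] [  5. -36. 108.]
-34 69 -20.0 20.0 z [ 84. 103. 111.] [ -1. -28. 114.]
```

View pics/t2.png

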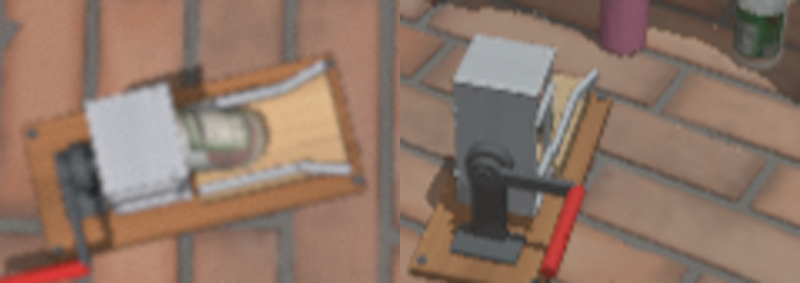

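The jar leans about 45° forward: its upper surface runs from z 70 at y=-78 to z 112 at y=-30, with the base on the deck. I'll grip it near the base, drag it out, lay it down, and regrip near the lid with a light grip so it swings upright.

>>> apply_moves --motion '[-0.009, 0.04, 0, 0, -0.018, 0.08, 0, 0, -0.027, 0.12, 0, 0, -0.0342, 0.1533, 0, 0, -0.0342, 0.1533, -0.03, 0, -0.0342, 0.1533, -0.07, 0, -0.0342, 0.1533, -0.09, 0, -0.0342, 0.1533, -0.09, 0]'

```text
t: 14.45
tcp_pos: [0.5429, 0.0189, 0.1848]
tcp_rot: [-179.7, -0.1, 105.1]
force: [-0.4, 0.5, 0.5]
finger_gap: 0.0659
grasp_force: 0.0
```

```bash
python3 - <<'E'
from h import *
from plant import manip,imaging
st=manip.read_state(); print(tf(st["tcp_pos"]),st["finger_gap"])
w=imaging.snapshot("wrist"); E=w["extrinsics"]; print("cam",tf(-E[:3,:3].T@E[:3,3]))
E
```

```text
[ -3.10564429 -67.09742317 184.75200522] 0.06588934747048124
cam [ -2.04854582  11.35488072 266.45584201]
```

>>> apply_moves --motion '[0.001, 0, -0.015, 0, 0.001, 0, -0.03, 0, 0.001, 0, -0.043, 0, 0.001, 0, -0.05, 0, 0.001, 0, -0.054, 0, 0.001, 0, -0.055, 0, 0.001, 0, -0.055, 0, 0.001, 0, -0.055, 0]'

```text
t: 15.3
tcp_pos: [0.5461, 0.0181, 0.1331]
tcp_rot: [180.0, 0.0, 105.0]
force: [0.2, -0.0, -0.2]
finger_gap: 0.066
grasp_force: 0.0
```

>>> apply_moves --motion '[0, 0, 0, 0, 0, 0, 0, 0, 0, 0, 0, 0, 0, 0, 0, 0, 0, 0, 0, 0, 0, 0, 0, 0, 0, 0, 0, 0, 0, 0, 0, 0]' --claw 0 --newtons 30

```text
t: 16.1
tcp_pos: [0.546, 0.018, 0.1328]
tcp_rot: [180.0, 0.0, 105.0]
force: [-0.0, -0.2, 1.5]
finger_gap: 0.0401
grasp_force: 29.8
```

>>> apply_moves --motion '[0.0013, -0.0048, 0.001, 0, 0.0039, -0.0145, 0.002, 0, 0.0065, -0.0242, 0.002, 0, 0.0091, -0.034, 0.002, 0, 0.0117, -0.0437, 0.002, 0, 0.0143, -0.0534, 0.002, 0, 0.0169, -0.063, 0.002, 0, 0.0195, -0.0727, 0.002, 0]'

```text
t: 16.9
tcp_pos: [0.5657, -0.0557, 0.1347]
tcp_rot: [180.0, 0.0, 104.9]
force: [0.3, 0.2, -1.4]
finger_gap: 0.0403
grasp_force: 29.8
```

```bash
python3 - <<'E'
from h import *
from plant import manip,imaging
st=manip.read_state(); print(tf(st["tcp_pos"]),st["finger_gap"],st["force"])
w=imaging.snapshot("wrist")["frame"][60:480,120:520,::-1]
s=cv2.resize(imaging.snapshot("scene")["frame"][180:300,270:384,::-1],(400,420),interpolation=2)
cv2.imwrite("pics/w3.png",np.hstack([w,s]))
E
```

```text
[  -0.36667066 -145.0083889   134.68441445] 0.04031031697259836 [ 0.34630739  0.24193662 -1.37626205]
```

View pics/w3.png

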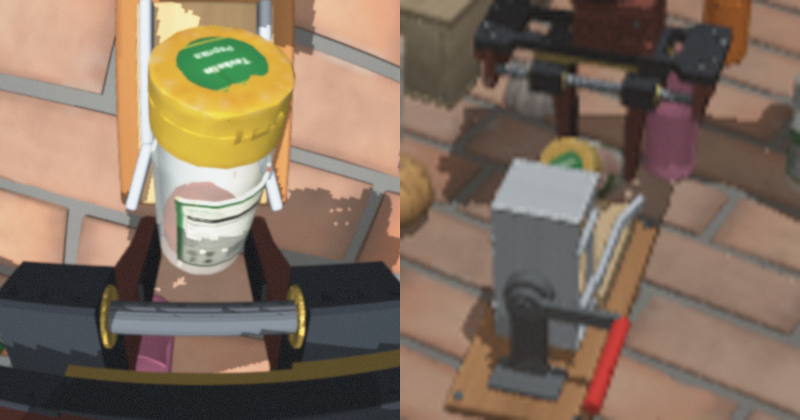

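The view shows the jar held near its base, leaning toward the cradle and clear of the roof. I'll move 20 mm further back and let it down with a weak grip.

>>> apply_moves --motion '[0.0026, -0.0097, 0, 0, 0.0052, -0.0193, 0, 0, 0.0052, -0.0193, 0, 0, 0.0052, -0.0193, 0, 0, 0.0052, -0.0193, 0, 0, 0.0052, -0.0193, 0, 0, 0.0052, -0.0193, 0, 0, 0.0052, -0.0193, 0, 0]'

```text
t: 17.8
tcp_pos: [0.5706, -0.0737, 0.1347]
tcp_rot: [180.0, -0.0, 105.0]
force: [0.0, 0.1, -2.2]
finger_gap: 0.0404
grasp_force: 29.8
```

>>> apply_moves --motion '[0, 0, 0, 0, 0, 0, 0, 0, 0, 0, 0, 0, 0, 0, 0, 0, 0, 0, 0, 0, 0, 0, 0, 0, 0, 0, 0, 0, 0, 0, 0, 0]' --newtons 3

```text
t: 18.6
tcp_pos: [0.5707, -0.0739, 0.1347]
tcp_rot: [180.0, -0.0, 105.0]
force: [0.2, 0.6, 1.2]
finger_gap: 0.0411
grasp_force: 3.0
```

>>> apply_moves --motion '[0, 0, 0, 0, 0, 0, 0, 0, 0, 0, 0, 0, 0, 0, 0, 0, 0, 0, 0, 0, 0, 0, 0, 0, 0, 0, 0.03, 0, 0, 0, 0.06, 0]' --claw 0.75

```text
t: 19.4
tcp_pos: [0.57, -0.0738, 0.1946]
tcp_rot: [-179.9, -0.1, 105.0]
force: [0.3, -0.6, 0.7]
finger_gap: 0.0655
grasp_force: 0.0
```

```bash
cat > look.py <<'E'
from h import *
from plant import manip,imaging
st=manip.read_state(); print(st["t"],tf(st["tcp_pos"]),st["finger_gap"],st["force"])
for n in("top","scene"):
    t=imaging.snapshot(n); P=tf(pts(t)); m=(t["range_z"]>0)&(abs(P[...,0])<24)&(P[...,1]>-180)&(P[...,1]<-26)&(P[...,2]>48)&(P[...,2]<142); k=P[m]
    for y in range(-180,-26,12):
        q=k[(k[:,1]>=y)&(k[:,1]<y+12)]
        if len(q)>2: print(n,y,len(q),"x",np.round(np.percentile(q[:,0],[3,97])),"z",np.round(np.percentile(q[:,2],[5,50,95])))
E
python3 look.py
```

```text
19.4 [  -0.91368708 -163.66597812  194.5531917 ] 0.06553335598691301 [ 0.32166191 -0.64369181  0.71410098]
top -156 35 x [-15.  17.] z [66. 72. 75.]
top -144 102 x [-21.  18.] z [58. 72. 77.]
top -132 100 x [-21.  17.] z [60. 71. 77.]
top -120 104 x [-22.  17.] z [58. 71. 77.]
top -108 102 x [-22.  16.] z [58. 71. 77.]
top -96 97 x [-21.  16.] z [58. 70. 77.]
top -84 99 x [-22.  16.] z [59. 72. 77.]
top -72 88 x [-22.  16.] z [53. 71. 77.]
scene -168 39 x [-19.  17.] z [61. 71. 74.]
scene -156 38 x [-20.  16.] z [57. 71. 76.]
scene -144 46 x [-20.  17.] z [56. 72. 76.]
scene -132 42 x [-20.  15.] z [58. 72. 76.]
scene -120 30 x [-20.   2.] z [55. 68. 76.]
scene -108 18 x [-20. -10.] z [52. 67. 73.]
scene -96 15 x [-21. -13.] z [57. 63. 69.]
scene -84 13 x [-21. -16.] z [53. 62. 67.]
scene -72 20 x [-21.  -7.] z [52. 61. 72.]
```

It's lying flat on the deck, y −168…−62, x≈−2.5. I'll regrip near the lid, lightly.

>>> apply_moves --motion '[-0.006, 0.021, 0, 0, -0.0125, 0.0455, 0, 0, -0.019, 0.07, 0, 0, -0.0237, 0.0825, 0, 0, -0.0237, 0.0825, -0.02, 0, -0.0237, 0.0825, -0.045, 0, -0.0237, 0.0825, -0.06, 0, -0.0237, 0.0825, -0.0665, 0]'

```text
t: 20.3
tcp_pos: [0.5461, 0.008, 0.1264]
tcp_rot: [-179.9, -0.0, 104.9]
force: [0.6, -1.3, -0.3]
finger_gap: 0.0658
grasp_force: 0.0
```

>>> apply_moves --motion '[0, 0, 0, 0, 0, 0, 0, 0, 0, 0, 0, 0, 0, 0, 0, 0, 0, 0, 0, 0, 0, 0, 0, 0, 0, 0, 0, 0, 0, 0, 0, 0]' --claw 0 --newtons 4

```text
t: 21.1
tcp_pos: [0.5474, 0.0085, 0.1288]
tcp_rot: [179.9, 0.0, 105.0]
force: [0.4, -0.6, 5.2]
finger_gap: 0.0412
grasp_force: 4.0
```

>>> apply_moves --motion '[0, 0, 0.01, 0, 0, 0, 0.02, 0, 0, 0, 0.03, 0, 0, 0, 0.04, 0, 0, 0, 0.05, 0, 0, 0, 0.06, 0, 0, 0, 0.07, 0, 0, 0, 0.08, 0]'

```text
t: 21.9
tcp_pos: [0.5468, 0.0086, 0.209]
tcp_rot: [-180.0, -0.0, 105.0]
force: [-0.2, 0.2, -2.8]
finger_gap: 0.0409
grasp_force: 4.0
```

>>> apply_moves --motion '[0, 0, 0.01, 0, 0, 0, 0.015, 0, 0, 0, 0.015, 0, 0, 0, 0.015, 0, 0, 0, 0.015, 0, 0, 0, 0.015, 0, 0, 0, 0.015, 0, 0, 0, 0.015, 0]'

```text
t: 22.7
tcp_pos: [0.5468, 0.0086, 0.223]
tcp_rot: [-180.0, -0.0, 105.0]
force: [0.1, -0.1, -0.7]
finger_gap: 0.0411
grasp_force: 4.0
```

```bash
python3 - <<'E'
from h import *
from plant import manip,imaging
st=manip.read_state(); print(st["t"],tf(st["tcp_pos"]),st["finger_gap"],st["force"])
w=imaging.snapshot("wrist")["frame"][60:480,120:520,::-1]
s=cv2.resize(imaging.snapshot("scene")["frame"][180:300,270:384,::-1],(400,420),interpolation=2)
cv2.imwrite("pics/w4.png",np.hstack([w,s]))
E
```

```text
22.7 [ -1.95426995 -78.09193984 222.95929898] 0.04111095924346769 [ 0.13399097 -0.09529588 -0.72247876]
```

View pics/w4.png

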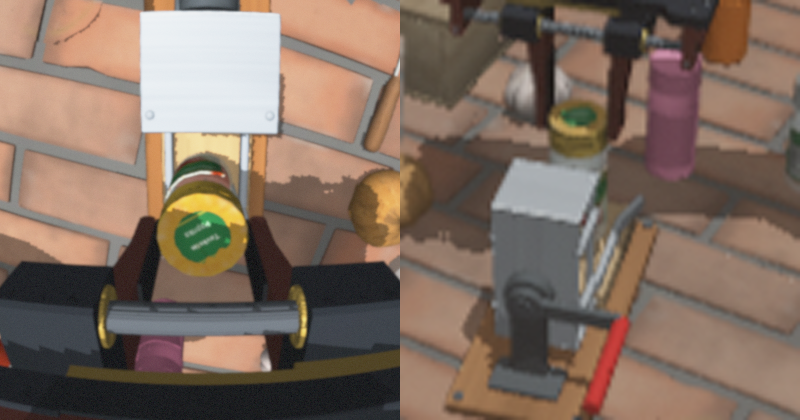

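The jar hangs upright from the grip, with its lid at (200,235) in the left panel. I'll set it down on the deck, centred. The picture budget is used up, so from here I'll use numbers only.

>>> apply_moves --motion '[0.002, 0.0005, -0.01, 0, 0.002, 0.0005, -0.018, 0, 0.002, 0.0005, -0.022, 0, 0.002, 0.0005, -0.024, 0, 0.002, 0.0005, -0.026, 0, 0.002, 0.0005, -0.028, 0, 0.002, 0.0005, -0.03, 0, 0.002, 0.0005, -0.03, 0]'

```text
t: 23.6
tcp_pos: [0.5492, 0.009, 0.1932]
tcp_rot: [180.0, 0.0, 105.0]
force: [0.6, 0.1, 1.9]
finger_gap: 0.0412
grasp_force: 4.0
```

```bash
cat > lid.py <<'E'
from h import *
from plant import manip,imaging
st=manip.read_state(); print(st["t"],np.round(tf(st["tcp_pos"]),1),st["finger_gap"],np.round(st["force"],1))
for n in("top","scene"):
    t=imaging.snapshot(n); P=tf(pts(t)); m=(t["range_z"]>0)&(abs(P[...,0])<28)&(P[...,1]>-110)&(P[...,1]<-25)&(P[...,2]>45)&(P[...,2]<190); k=P[m]
    for z in list(range(50,130,20))+list(range(130,155,5)):
        w=20 if z<130 else 5; q=k[(k[:,2]>=z)&(k[:,2]<z+w)]
        if len(q)>2: print(n,z,len(q),"x",np.round(np.percentile(q[:,0],[2,98])),"y",np.round(np.percentile(q[:,1],[2,50,98])))
E
python3 lid.py
```

```text
23.6 [  0.5 -78.2 193.2] 0.04117964467090932 [0.6 0.1 1.9]
top 140 5 x [-25.  22.] y [-26. -26. -25.]
top 145 12 x [-23.  20.] y [-26. -26. -25.]
scene 50 20 x [-21.  -8.] y [-76. -69. -58.]
scene 70 15 x [-21. -10.] y [-74. -70. -56.]
scene 90 12 x [-21. -18.] y [-74. -71. -66.]
scene 110 97 x [-26.  27.] y [-72. -65. -57.]
scene 130 37 x [-27.  26.] y [-72. -65. -54.]
scene 135 137 x [-24.  25.] y [-95. -71. -57.]
scene 140 32 x [-26.  26.] y [-88. -68. -26.]
scene 145 18 x [-27.  27.] y [-82. -67. -25.]
scene 150 14 x [-28.  28.] y [-80. -68. -65.]
```

>>> apply_moves --motion '[0, 0, 0, 0, 0, 0, 0, 0, 0, 0, 0, 0, 0, 0, 0, 0, 0.001, -0.005, -0.01, 0, 0.0027, -0.0116, -0.025, 0, 0.0027, -0.0116, -0.04, 0, 0.0027, -0.0116, -0.0405, 0]' --claw 1

```text
t: 24.5
tcp_pos: [0.5501, -0.0032, 0.1496]
tcp_rot: [-179.7, -0.1, 104.9]
force: [-0.5, 1.3, 0.5]
finger_gap: 0.0878
grasp_force: 0.0
```

>>> apply_moves --motion '[0, 0, 0, 0, 0, 0, 0, 0, 0, 0, 0, 0, 0, 0, 0, 0, 0, 0, 0, 0, 0, 0, 0, 0, 0, 0, 0, 0, 0, 0, 0, 0]' --claw 0 --newtons 12

```text
t: 25.3
tcp_pos: [0.5517, -0.0026, 0.1528]
tcp_rot: [180.0, 0.0, 105.0]
force: [0.6, -0.3, 0.9]
finger_gap: 0.0403
grasp_force: 12.0
```

```bash
python3 lid.py
```

```text
25.3 [-1.000e-01 -9.010e+01  1.528e+02] 0.04032086708122833 [ 0.6 -0.3  0.9]
top 50 4 x [-11.  23.] y [-58. -56. -34.]
top 70 5 x [-12.  -3.] y [-58. -57. -56.]
top 90 5 x [-12.   5.] y [-59. -57. -56.]
top 110 4 x [-14.  -5.] y [-60. -58. -56.]
top 140 5 x [-25.  -5.] y [-56. -26. -25.]
top 145 14 x [-23.  26.] y [-26. -26. -25.]
scene 50 20 x [-21.  -9.] y [-72. -68. -57.]
scene 70 32 x [-27. -10.] y [-82. -77. -57.]
scene 90 38 x [-27.  24.] y [-81. -78. -66.]
scene 110 101 x [-26.  26.] y [-80. -67. -56.]
scene 130 32 x [-26.  26.] y [-93. -62. -55.]
scene 135 138 x [-23.  22.] y [-93. -74. -57.]
scene 140 31 x [-25.  26.] y [-92. -73. -25.]
scene 145 7 x [-15.  25.] y [-82. -26. -25.]
scene 150 6 x [21. 22.] y [-103.  -98.  -78.]
```

>>> apply_moves --motion '[0, 0, 0.001, 0, -0.0016, 0.006, 0.001, 0, -0.0032, 0.012, 0.001, 0, -0.0048, 0.018, 0.001, 0, -0.0064, 0.024, 0.001, 0, -0.008, 0.03, 0.001, 0, -0.0088, 0.033, 0.001, 0, -0.0094, 0.035, 0.001, 0]'

```text
t: 26.2
tcp_pos: [0.5421, 0.0329, 0.1537]
tcp_rot: [180.0, 0.0, 105.0]
force: [0.4, -0.2, -2.4]
finger_gap: 0.0405
grasp_force: 12.0
```

>>> apply_moves --motion '[-0.0007, 0.0025, 0, 0, -0.0013, 0.005, 0, 0, -0.002, 0.0075, 0, 0, -0.0027, 0.01, 0, 0, -0.0033, 0.0125, 0, 0, -0.0039, 0.0145, 0, 0, -0.0041, 0.0152, 0, 0, -0.0041, 0.0152, 0, 0]'

```text
t: 27.0
tcp_pos: [0.5381, 0.0475, 0.1537]
tcp_rot: [180.0, 0.0, 105.0]
force: [-0.0, 0.2, -1.8]
finger_gap: 0.0404
grasp_force: 12.3
```

```bash
python3 lid.py
```

```text
27.0 [ -0.3 -38.3 153.7] 0.04042468472818998 [-0.   0.2 -1.8]
scene 70 6 x [-27. -26.] y [-29. -28. -25.]
scene 110 3 x [-28. -27.] y [-30. -28. -27.]
scene 130 4 x [-28.  22.] y [-47. -37. -27.]
scene 135 17 x [-23.  18.] y [-45. -38. -30.]
scene 140 16 x [-11.  22.] y [-40. -35. -27.]
scene 145 6 x [-15.  23.] y [-44. -26. -25.]
scene 150 3 x [21. 23.] y [-47. -45. -26.]
```

>>> apply_moves --motion '[0, 0, -0.0012, 0, 0, 0, -0.0012, 0, 0, 0, -0.0012, 0, 0, 0, -0.0012, 0, 0, 0, -0.0012, 0, 0, 0, -0.0012, 0, 0, 0, -0.0012, 0, 0, 0, -0.0012, 0]'

```text
t: 27.9
tcp_pos: [0.5383, 0.0476, 0.1527]
tcp_rot: [180.0, 0.0, 105.0]
force: [0.8, -2.3, 5.7]
finger_gap: 0.0406
grasp_force: 12.9
```

>>> apply_moves --motion '[0, 0, 0, 0, 0, 0, 0, 0, 0, 0, 0, 0, 0, 0, 0, 0, 0.0015, -0.0058, 0, 0, 0.003, -0.0115, 0, 0, 0.0045, -0.0173, 0, 0, 0.0065, -0.0245, 0, 0]' --claw 1

```text
t: 28.7
tcp_pos: [0.5447, 0.0225, 0.1525]
tcp_rot: [180.0, -0.0, 105.0]
force: [0.4, 0.7, -0.3]
finger_gap: 0.0877
grasp_force: 0.0
```

>>> apply_moves --motion '[0, 0, -0.001, 0, 0, 0, -0.0015, 0, 0, 0, -0.0015, 0, 0, 0, -0.0015, 0, 0, 0, -0.0015, 0, 0, 0, -0.0015, 0, 0, 0, -0.0015, 0, 0, 0, -0.0015, 0]' --claw 0

```text
t: 29.5
tcp_pos: [0.5446, 0.0232, 0.151]
tcp_rot: [180.0, -0.0, 105.0]
force: [0.3, 0.0, 0.3]
finger_gap: 0.0272
grasp_force: 0.0
```

```bash
python3 lid.py
```

```text
29.5 [ -0.4 -63.4 151. ] 0.027154590627896276 [0.3 0.  0.3]
top 70 3 x [-22. -21.] y [-29. -29. -27.]
top 90 3 x [-22. -20.] y [-29. -27. -27.]
top 140 5 x [-26. -14.] y [-27. -26. -25.]
top 145 3 x [-24. -10.] y [-26. -25. -25.]
scene 70 10 x [-22. -20.] y [-72. -64. -51.]
scene 90 10 x [-23. -21.] y [-70. -60. -53.]
scene 110 32 x [-25.  24.] y [-72. -54. -50.]
scene 130 20 x [-26.  23.] y [-72. -53. -48.]
scene 135 32 x [-21.  24.] y [-59. -42. -35.]
scene 140 11 x [-24.  17.] y [-59. -39. -26.]
scene 145 8 x [-4. 26.] y [-66. -38. -25.]
```

>>> apply_moves --motion '[0, 0, 0, 0, 0, 0, 0, 0, 0, 0, 0, 0, 0, 0, 0, 0, -0.0008, 0.003, 0, 0, -0.0016, 0.006, 0, 0, -0.0024, 0.009, 0, 0, -0.003, 0.0113, 0, 0]'

```text
t: 30.4
tcp_pos: [0.5416, 0.0347, 0.1511]
tcp_rot: [180.0, 0.0, 105.0]
force: [-0.1, -0.7, -0.1]
finger_gap: 0.0004
grasp_force: 0.5
```

```bash
python3 lid.py
```

```text
30.4 [ -0.2 -51.5 151.1] 0.00044125899185862907 [-0.1 -0.7 -0.1]
scene 135 13 x [-14.  12.] y [-42. -39. -36.]
scene 140 10 x [-25.  24.] y [-37. -27. -25.]
scene 145 5 x [-27.   8.] y [-57. -36. -26.]
```

>>> apply_moves --motion '[-0.0005, 0.002, 0, 0, -0.001, 0.004, 0, 0, -0.0016, 0.006, 0, 0, -0.0021, 0.008, 0, 0, -0.0026, 0.01, 0, 0, -0.0031, 0.012, 0, 0, -0.0036, 0.0136, 0, 0, -0.0036, 0.0136, 0, 0]'

```text
t: 31.3
tcp_pos: [0.5381, 0.0476, 0.151]
tcp_rot: [180.0, 0.0, 104.9]
force: [0.7, -2.8, 1.0]
finger_gap: 0.0006
grasp_force: 1.5
```

```bash
python3 lid.py
```

```text
31.3 [ -0.3 -38.1 151. ] 0.000602286629297873 [ 0.7 -2.8  1. ]
```

>>> apply_moves --motion '[-0.0003, 0.001, 0, 0, -0.0005, 0.002, 0, 0, -0.0005, 0.002, 0, 0, -0.0005, 0.002, 0, 0, 0.002, -0.008, 0, 0, 0.006, -0.022, 0, 0, 0.01, -0.038, 0.01, 0, 0.015, -0.056, 0.04, 0]'

```text
t: 32.2
tcp_pos: [0.5516, -0.0089, 0.189]
tcp_rot: [-179.7, -0.1, 105.0]
force: [0.7, -0.1, 0.9]
finger_gap: 0.0005
grasp_force: 0.0
```

>>> apply_moves --motion '[0.003, -0.012, 0.04, 0, 0.006, -0.024, 0.08, 0, 0.008, -0.03, 0.1, 0, 0.008, -0.03, 0.1, 0, 0.008, -0.03, 0.1, 0, 0.008, -0.03, 0.1, 0, 0.008, -0.03, 0.1, 0, 0.008, -0.03, 0.1, 0]' --claw 0.5

```text
t: 33.0
tcp_pos: [0.5606, -0.0376, 0.2899]
tcp_rot: [-179.9, -0.1, 105.0]
force: [0.0, -0.1, -0.4]
finger_gap: 0.0441
grasp_force: 0.0
```

```bash
cat > chk.py <<'E'
from h import *
from plant import manip,imaging
st=manip.read_state(); print(st["t"],np.round(tf(st["tcp_pos"]),1),np.round(st["tcp_pos"],4),st["finger_gap"],np.round(st["force"],1))
for n in("top","scene"):
    t=imaging.snapshot(n); P=tf(pts(t)); m=(t["range_z"]>0)&(abs(P[...,0])<22)&(P[...,1]>-110)&(P[...,1]<20)&(P[...,2]>36)&(P[...,2]<143); k=P[m]
    for z in range(36,143,12):
        q=k[(k[:,2]>=z)&(k[:,2]<z+12)]
        if len(q)>2: print(n,z,len(q),"x",np.round(np.percentile(q[:,0],[2,98])),"y",np.round(np.percentile(q[:,1],[2,50,98])))
    f=t["frame"].astype(int); r=(f[...,0]>110)&(f[...,1]<55)&(f[...,2]<55)&(P[...,1]>45)&(P[...,1]<140)&(abs(P[...,0])<90)&(P[...,2]>60)&(P[...,2]<180)&(t["range_z"]>0)
    if r.sum()>5: print(n,"bar",r.sum(),np.round(np.percentile(P[r],[3,50,97],axis=0),0).tolist())
E
python3 chk.py
```

```text
33.0 [  -0.6 -126.3  289.9] [ 0.5606 -0.0376  0.2899] 0.04413474211347317 [ 0.  -0.1 -0.4]
top 36 85 x [-21.  21.] y [-108.  -63.  -30.]
top 48 3 x [-9. -5.] y [-27. -27. -26.]
top 132 51 x [-20.  21.] y [-26.  -8.  18.]
top bar 44 [[-67.0, 57.0, 88.0], [-62.0, 73.0, 92.0], [-59.0, 109.0, 97.0]]
scene 72 4 x [-22. -21.] y [-8. -7. -7.]
scene 132 3 x [-14.  14.] y [-28. -17.   5.]
scene bar 21 [[-68.0, 57.0, 88.0], [-66.0, 125.0, 91.0], [-58.0, 131.0, 94.0]]
```

Nothing protrudes behind the roof edge, so the jar is in at about y≈−5. Now the crank.

>>> apply_moves --motion '[-0.022, 0.038, 0, 0, -0.045, 0.077, 0, 0, -0.068, 0.116, 0, 0, -0.09, 0.155, 0, 0, -0.111, 0.192, 0, 0, -0.1239, 0.2135, -0.02, 0, -0.1239, 0.2135, -0.05, 0, -0.1239, 0.2135, -0.08, 0]'

```text
t: 33.9
tcp_pos: [0.4367, 0.1767, 0.2106]
tcp_rot: [179.9, 0.0, 105.1]
force: [0.2, -0.7, -0.3]
finger_gap: 0.0437
grasp_force: 0.0
```

>>> apply_moves --motion '[0, 0, -0.025, 0, 0, 0, -0.045, 0, 0, 0, -0.057, 0, 0, 0, -0.061, 0, 0, 0, -0.061, 0, 0, 0, -0.061, 0, 0, 0, -0.061, 0, 0, 0, -0.061, 0]'

```text
t: 34.7
tcp_pos: [0.4374, 0.1756, 0.1507]
tcp_rot: [179.9, 0.0, 104.9]
force: [0.9, 0.1, 0.1]
finger_gap: 0.0437
grasp_force: 0.0
```

```bash
python3 chk.py
```

```text
34.7 [-64.4 111.6 150.7] [0.4374 0.1756 0.1507] 0.04370579831437624 [0.9 0.1 0.1]
top 36 97 x [-21.  18.] y [-107.  -72.  -32.]
top 48 3 x [-9. -5.] y [-27. -27. -26.]
top 132 45 x [-19.  20.] y [-26.  -2.  18.]
top bar 16 [[-69.0, 50.0, 88.0], [-66.0, 55.0, 92.0], [-62.0, 60.0, 97.0]]
scene bar 91 [[-68.0, 71.0, 89.0], [-64.0, 104.0, 92.0], [-59.0, 130.0, 95.0]]
```

>>> apply_moves --motion '[0, 0, -0.001, 0, 0, 0, -0.001, 0, 0, 0, -0.001, 0, 0, 0, -0.001, 0, 0, 0, -0.001, 0, 0, 0, -0.001, 0, 0, 0, -0.001, 0, 0, 0, -0.001, 0]' --claw 0 --newtons 10

```text
t: 35.6
tcp_pos: [0.4385, 0.1759, 0.1494]
tcp_rot: [179.8, -0.0, 104.9]
force: [4.6, 0.6, -2.1]
finger_gap: 0.0116
grasp_force: 10.0
```

```bash
python3 - <<'E'
import numpy as np
p=lambda d:np.array([-.065*np.cos(np.radians(d))*.966,-.065*np.cos(np.radians(d))*.259,.065*np.sin(np.radians(d))])
for a,b in((0,36),(36,72),(72,108),(108,144),(144,180),(180,144),(144,108),(108,72),(72,36),(36,0)):
    print(a,b,[float(round(x,4)) for d in np.linspace(a,b,9)[1:] for x in [*(p(d)-p(a)),0]])
E
```

```text
0 36 [0.0002, 0.0001, 0.0051, 0.0, 0.0008, 0.0002, 0.0102, 0.0, 0.0017, 0.0005, 0.0152, 0.0, 0.0031, 0.0008, 0.0201, 0.0, 0.0048, 0.0013, 0.0249, 0.0, 0.0068, 0.0018, 0.0295, 0.0, 0.0093, 0.0025, 0.034, 0.0, 0.012, 0.0032, 0.0382, 0.0]
36 72 [0.0031, 0.0008, 0.004, 0.0, 0.0064, 0.0017, 0.0078, 0.0, 0.01, 0.0027, 0.0112, 0.0, 0.0139, 0.0037, 0.0144, 0.0, 0.018, 0.0048, 0.0172, 0.0, 0.0223, 0.006, 0.0197, 0.0, 0.0268, 0.0072, 0.0218, 0.0, 0.0314, 0.0084, 0.0236, 0.0]
72 108 [0.0047, 0.0013, 0.0014, 0.0, 0.0096, 0.0026, 0.0024, 0.0, 0.0145, 0.0039, 0.003, 0.0, 0.0194, 0.0052, 0.0032, 0.0, 0.0243, 0.0065, 0.003, 0.0, 0.0292, 0.0078, 0.0024, 0.0, 0.0341, 0.0091, 0.0014, 0.0, 0.0388, 0.0104, 0.0, 0.0]
108 144 [0.0046, 0.0012, -0.0018, 0.0, 0.0091, 0.0024, -0.0039, 0.0, 0.0134, 0.0036, -0.0064, 0.0, 0.0175, 0.0047, -0.0092, 0.0, 0.0214, 0.0057, -0.0124, 0.0, 0.025, 0.0067, -0.0159, 0.0, 0.0283, 0.0076, -0.0196, 0.0, 0.0314, 0.0084, -0.0236, 0.0]
144 180 [0.0027, 0.0007, -0.0042, 0.0, 0.0051, 0.0014, -0.0087, 0.0, 0.0072, 0.0019, -0.0133, 0.0, 0.0089, 0.0024, -0.0181, 0.0, 0.0103, 0.0028, -0
[... 676 characters left out ...]
0.0145, -0.0039, 0.003, 0.0, -0.0194, -0.0052, 0.0032, 0.0, -0.0243, -0.0065, 0.003, 0.0, -0.0292, -0.0078, 0.0024, 0.0, -0.0341, -0.0091, 0.0014, 0.0, -0.0388, -0.0104, -0.0, 0.0]
72 36 [-0.0046, -0.0012, -0.0018, 0.0, -0.0091, -0.0024, -0.0039, 0.0, -0.0134, -0.0036, -0.0064, 0.0, -0.0175, -0.0047, -0.0092, 0.0, -0.0214, -0.0057, -0.0124, 0.0, -0.025, -0.0067, -0.0159, 0.0, -0.0283, -0.0076, -0.0196, 0.0, -0.0314, -0.0084, -0.0236, 0.0]
36 0 [-0.0027, -0.0007, -0.0042, 0.0, -0.0051, -0.0014, -0.0087, 0.0, -0.0072, -0.0019, -0.0133, 0.0, -0.0089, -0.0024, -0.0181, 0.0, -0.0103, -0.0028, -0.023, 0.0, -0.0112, -0.003, -0.028, 0.0, -0.0118, -0.0032, -0.0331, 0.0, -0.012, -0.0032, -0.0382, 0.0]
```

>>> apply_moves --motion '[0.0005, 0.0001, 0.0051, 0, 0.0011, 0.0003, 0.0102, 0, 0.002, 0.0005, 0.0152, 0, 0.0034, 0.0009, 0.0201, 0, 0.0051, 0.0014, 0.0249, 0, 0.0071, 0.0019, 0.0295, 0, 0.0095, 0.0026, 0.034, 0, 0.0122, 0.0033, 0.0382, 0]'

```text
t: 36.4
tcp_pos: [0.4492, 0.1787, 0.1872]
tcp_rot: [-180.0, 0.0, 105.0]
force: [2.3, 0.6, -5.6]
finger_gap: 0.0119
grasp_force: 10.0
```

>>> apply_moves --motion '[0.0031, 0.0008, 0.004, 0, 0.0064, 0.0017, 0.0078, 0, 0.01, 0.0027, 0.0112, 0, 0.0139, 0.0037, 0.0144, 0, 0.018, 0.0048, 0.0172, 0, 0.0223, 0.006, 0.0197, 0, 0.0268, 0.0072, 0.0218, 0, 0.0314, 0.0084, 0.0236, 0]'

```text
t: 37.2
tcp_pos: [0.4794, 0.1868, 0.2116]
tcp_rot: [-179.8, 0.1, 105.0]
force: [-5.9, -3.6, 8.8]
finger_gap: 0.0113
grasp_force: 10.0
```

```bash
python3 chk.py
```

```text
37.2 [-20.9 111.6 211.6] [0.4794 0.1868 0.2116] 0.011342476613821388 [-5.9 -3.6  8.8]
top 36 109 x [-21.  21.] y [-107.  -73.  -34.]
top 48 4 x [-20. -17.] y [17. 18. 20.]
top 72 12 x [-22.  -4.] y [-27.  13.  15.]
top 84 98 x [-22.  17.] y [-27. -12.  13.]
top 96 180 x [-20.  17.] y [-24.  -3.  11.]
top 108 59 x [-20.  17.] y [-21. -16.   5.]
top 120 73 x [ 1. 21.] y [-21.  -8.  19.]
top bar 17 [[-28.0, 50.0, 150.0], [-23.0, 54.0, 153.0], [-20.0, 58.0, 157.0]]
scene 84 4 x [-22. -18.] y [-0.  2.  3.]
scene 96 3 x [-20.  20.] y [-15. -13.   1.]
scene bar 27 [[-23.0, 103.0, 152.0], [-20.0, 118.0, 154.0], [-17.0, 128.0, 156.0]]
```

>>> apply_moves --motion '[0.0047, 0.0013, 0.0014, 0, 0.0096, 0.0026, 0.0024, 0, 0.0145, 0.0039, 0.003, 0, 0.0194, 0.0052, 0.0032, 0, 0.0243, 0.0065, 0.003, 0, 0.0292, 0.0078, 0.0024, 0, 0.0341, 0.0091, 0.0014, 0, 0.0388, 0.0104, 0, 0]'

```text
t: 38.1
tcp_pos: [0.52, 0.1977, 0.2106]
tcp_rot: [180.0, -0.0, 105.0]
force: [-2.4, -2.2, 3.4]
finger_gap: 0.0118
grasp_force: 10.0
```

>>> apply_moves --motion '[0.0046, 0.0012, -0.0018, 0, 0.0091, 0.0024, -0.0039, 0, 0.0134, 0.0036, -0.0064, 0, 0.0175, 0.0047, -0.0092, 0, 0.0214, 0.0057, -0.0124, 0, 0.025, 0.0067, -0.0159, 0, 0.0283, 0.0076, -0.0196, 0, 0.0314, 0.0084, -0.0236, 0]'

```text
t: 38.9
tcp_pos: [0.5511, 0.2061, 0.1868]
tcp_rot: [180.0, -0.0, 105.0]
force: [-2.3, -1.3, 1.5]
finger_gap: 0.0117
grasp_force: 10.0
```

>>> apply_moves --motion '[0.0027, 0.0007, -0.0042, 0, 0.0051, 0.0014, -0.0087, 0, 0.0072, 0.0019, -0.0133, 0, 0.0089, 0.0024, -0.0181, 0, 0.0103, 0.0028, -0.023, 0, 0.0112, 0.003, -0.028, 0, 0.0118, 0.0032, -0.0331, 0, 0.012, 0.0032, -0.0382, 0]'

```text
t: 39.7
tcp_pos: [0.5639, 0.2095, 0.149]
tcp_rot: [179.9, -0.0, 104.9]
force: [3.3, -0.4, 3.5]
finger_gap: 0.0115
grasp_force: 10.0
```

```bash
python3 chk.py
```

```text
39.7 [ 66.6 111.6 149. ] [0.5639 0.2095 0.149 ] 0.011451557764626736 [ 3.3 -0.4  3.5]
top 36 82 x [-21.  21.] y [-109.  -72.  -33.]
top 132 11 x [-16.  17.] y [-25. -22. -15.]
scene 132 8 x [-21.   7.] y [-17.   8.  13.]
scene bar 18 [[63.0, 107.0, 95.0], [67.0, 119.0, 98.0], [70.0, 128.0, 101.0]]
```

>>> apply_moves --motion '[0, 0, -0.002, 0, 0, 0, -0.004, 0, 0, 0, -0.006, 0, 0, 0, -0.006, 0, 0, 0, -0.006, 0, 0, 0, -0.006, 0, 0, 0, -0.006, 0, 0, 0, -0.006, 0]'

```text
t: 40.6
tcp_pos: [0.5641, 0.2095, 0.1431]
tcp_rot: [179.8, -0.0, 104.9]
force: [6.3, 0.7, -1.0]
finger_gap: 0.0117
grasp_force: 10.0
```

```bash
cat > tilt.py <<'E'
from h import *
from plant import imaging
import sys
for n in("top","scene"):
    t=imaging.snapshot(n); P=tf(pts(t)); m=(t["range_z"]>0)&(abs(P[...,0])<26)&(P[...,1]>-22)&(P[...,1]<24)&(P[...,2]>125)&(P[...,2]<160); k=P[m]
    c=np.linalg.lstsq(np.c_[k[:,:2],np.ones(len(k))],k[:,2],rcond=None)[0]; print(n,len(k),"roof slope x,y (rad), z",c.round(3))
E
python3 chk.py; python3 tilt.py
```

```text
40.6 [ 66.8 111.5 143.1] [0.5641 0.2095 0.1431] 0.01169886870989867 [ 6.3  0.7 -1. ]
top 36 82 x [-21.  20.] y [-108.  -65.  -34.]
top 132 17 x [-11.  20.] y [-26. -17.  -5.]
scene bar 21 [[63.0, 107.0, 91.0], [68.0, 119.0, 93.0], [70.0, 128.0, 95.0]]
top 120 roof slope x,y (rad), z [2.50000e-02 1.50000e-02 1.45674e+02]
scene 288 roof slope x,y (rad), z [ 3.10000e-02 -1.40000e-02  1.45164e+02]
```

>>> apply_moves --motion '[0, 0, 0, 0, 0, 0, 0, 0, 0, 0, 0, 0, 0, 0, 0, 0, 0, 0, 0, 0, 0, 0, 0, 0, 0, 0, 0, 0, 0, 0, 0, 0]'

```text
t: 41.6
tcp_pos: [0.5641, 0.2095, 0.1431]
tcp_rot: [179.8, -0.0, 104.9]
force: [7.5, 1.3, -1.5]
finger_gap: 0.0119
grasp_force: 10.0
```

>>> apply_moves --motion '[0, 0, 0, 0, 0, 0, 0, 0, 0, 0, 0, 0, 0, 0, 0, 0, 0, 0, 0, 0, 0, 0, 0, 0, 0, 0, 0, 0, 0, 0, 0, 0]'

```text
t: 42.4
tcp_pos: [0.5641, 0.2095, 0.1431]
tcp_rot: [179.8, -0.0, 104.9]
force: [6.2, 0.2, -0.1]
finger_gap: 0.0116
grasp_force: 10.0
```

>>> apply_moves --motion '[-0.0005, -0.0001, 0.0051, 0, -0.0012, -0.0003, 0.0102, 0, -0.0021, -0.0006, 0.0152, 0, -0.0035, -0.0009, 0.0201, 0, -0.0052, -0.0014, 0.0249, 0, -0.0072, -0.0019, 0.0295, 0, -0.0097, -0.0026, 0.034, 0, -0.0124, -0.0033, 0.0382, 0]'

```text
t: 43.2
tcp_pos: [0.5531, 0.2067, 0.1825]
tcp_rot: [179.6, -0.1, 104.9]
force: [10.1, 0.7, 2.6]
finger_gap: 0.0119
grasp_force: 10.0
```

>>> apply_moves --motion '[-0.0031, -0.0008, 0.004, 0, -0.0064, -0.0017, 0.0078, 0, -0.01, -0.0027, 0.0112, 0, -0.0139, -0.0037, 0.0144, 0, -0.018, -0.0048, 0.0172, 0, -0.0223, -0.006, 0.0197, 0, -0.0268, -0.0072, 0.0218, 0, -0.0314, -0.0084, 0.0236, 0]'

```text
t: 44.0
tcp_pos: [0.5224, 0.1988, 0.2075]
tcp_rot: [179.4, -0.1, 104.9]
force: [7.1, 0.1, 11.8]
finger_gap: 0.0117
grasp_force: 10.0
```

```bash
python3 chk.py
```

```text
44.0 [ 23.7 112.  207.5] [0.5224 0.1988 0.2075] 0.011716129452314985 [ 7.1  0.1 11.8]
top 36 67 x [-20.  21.] y [-108.  -69.  -38.]
top 48 4 x [15. 21.] y [17. 18. 20.]
top 72 13 x [ 1. 21.] y [-25.  14.  17.]
top 84 88 x [-17.  22.] y [-25.   2.  16.]
top 96 157 x [-21.  17.] y [-23.  -3.  13.]
top 108 46 x [-21.  21.] y [-21. -17.   5.]
top 120 63 x [-21.  -7.] y [-21.  -5.  18.]
scene 84 3 x [13. 18.] y [-17. -15. -15.]
scene 96 13 x [-7.  9.] y [-12.  -6.  -3.]
scene 108 5 x [10. 20.] y [-16. -15. -15.]
scene bar 23 [[20.0, 105.0, 153.0], [23.0, 120.0, 155.0], [26.0, 129.0, 156.0]]
```

>>> apply_moves --motion '[-0.0047, -0.0013, 0.0014, 0, -0.0096, -0.0026, 0.0024, 0, -0.0145, -0.0039, 0.003, 0, -0.0194, -0.0052, 0.0032, 0, -0.0243, -0.0065, 0.003, 0, -0.0292, -0.0078, 0.0024, 0, -0.0341, -0.0091, 0.0014, 0, -0.0388, -0.0104, 0, 0]'

```text
t: 44.9
tcp_pos: [0.4797, 0.1875, 0.2046]
tcp_rot: [180.0, -0.0, 105.0]
force: [2.5, 3.6, 2.1]
finger_gap: 0.0113
grasp_force: 10.0
```

>>> apply_moves --motion '[-0.0046, -0.0012, -0.0018, 0, -0.0091, -0.0024, -0.0039, 0, -0.0134, -0.0036, -0.0064, 0, -0.0175, -0.0047, -0.0092, 0, -0.0214, -0.0057, -0.0124, 0, -0.025, -0.0067, -0.0159, 0, -0.0283, -0.0076, -0.0196, 0, -0.0314, -0.0084, -0.0236, 0]'

```text
t: 45.7
tcp_pos: [0.4487, 0.1786, 0.1809]
tcp_rot: [180.0, 0.0, 105.0]
force: [3.6, 3.6, 0.4]
finger_gap: 0.0117
grasp_force: 10.0
```

>>> apply_moves --motion '[-0.0027, -0.0007, -0.0042, 0, -0.0051, -0.0014, -0.0087, 0, -0.0072, -0.0019, -0.0133, 0, -0.0089, -0.0024, -0.0181, 0, -0.0103, -0.0028, -0.023, 0, -0.0112, -0.003, -0.028, 0, -0.0118, -0.0032, -0.0331, 0, -0.012, -0.0032, -0.0382, 0]'

```text
t: 46.5
tcp_pos: [0.4385, 0.1759, 0.1438]
tcp_rot: [179.8, 0.0, 104.9]
force: [5.0, 2.0, 14.8]
finger_gap: 0.0119
grasp_force: 10.0
```

```bash
python3 chk.py; python3 tilt.py
```

```text
46.5 [-63.3 111.6 143.8] [0.4385 0.1759 0.1438] 0.011904718383790595 [ 5.   2.  14.8]
top 36 98 x [-21.  21.] y [-108.  -72.  -31.]
top 132 46 x [-21.  20.] y [-26.  -2.  17.]
top bar 14 [[-69.0, 50.0, 90.0], [-65.0, 54.0, 93.0], [-63.0, 58.0, 97.0]]
scene bar 38 [[-67.0, 96.0, 91.0], [-63.0, 117.0, 93.0], [-59.0, 129.0, 95.0]]
top 546 roof slope x,y (rad), z [-3.00000e-03  1.00000e-03  1.45811e+02]
scene 102 roof slope x,y (rad), z [ 1.1600e-01 -3.6000e-02  1.4335e+02]
```

>>> apply_moves --motion '[0, 0, 0, 0, 0, 0, 0, 0, 0, 0, 0, 0, 0, 0, 0, 0, 0, 0, 0, 0, 0, 0, 0, 0, 0, 0, 0, 0, 0, 0, 0, 0]' --claw 0.5

```text
t: 47.5
tcp_pos: [0.4368, 0.1755, 0.1429]
tcp_rot: [-180.0, 0.0, 105.0]
force: [-0.1, 0.1, -0.5]
finger_gap: 0.044
grasp_force: 0.0
```

>>> apply_moves --motion '[0, 0, 0.02, 0, 0, 0, 0.05, 0, 0, 0, 0.09, 0, 0, 0, 0.13, 0, -0.03, 0, 0.15, 0, -0.05, 0, 0.15, 0, -0.05, 0, 0.15, 0, -0.05, 0, 0.15, 0]'

```text
t: 48.3
tcp_pos: [0.3872, 0.1753, 0.2931]
tcp_rot: [179.9, 0.0, 105.0]
force: [-0.2, 0.2, 0.0]
finger_gap: 0.0439
grasp_force: 0.0
```

```bash
python3 chk.py; python3 tilt.py
```

```text
48.3 [-113.   124.2  293.1] [0.3872 0.1753 0.2931] 0.04388210010618433 [-0.2  0.2  0. ]
top 36 92 x [-21.  21.] y [-108.  -75.  -33.]
top 132 44 x [-20.  21.] y [-26.  -6.  19.]
top bar 102 [[-68.0, 56.0, 90.0], [-65.0, 85.0, 93.0], [-60.0, 113.0, 98.0]]
scene 132 3 x [ 0. 10.] y [-26. -12.  12.]
scene bar 99 [[-68.0, 55.0, 88.0], [-64.0, 91.0, 93.0], [-59.0, 130.0, 95.0]]
top 541 roof slope x,y (rad), z [-2.00000e-03  8.00000e-03  1.45889e+02]
scene 289 roof slope x,y (rad), z [ 1.40000e-02 -1.30000e-02  1.45434e+02]
```

The crank is home, the jar is in the cradle and the arm is clear. I'll hand it in.

```bash
python3 -c "
from plant import order
print(order.close_job())"
```

```text
the job is handed in; nothing more can be done
None
```

I handed the job in at about 48 s: the gold-lidded jar was turned fully over, held upside down for a little over two seconds, and brought back upright with the crank home and the arm clear. The jar tipped over in the cradle on the first try, so I pulled it out and reinserted it. The roof edge then stopped it about 5–6 mm short of the cradle's middle, by camera estimate and within the 13 mm limit. No verdict came back.

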